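# Load two filter cells into a spring magazine

### The arm

A 7-joint arm with a two-finger parallel gripper is mounted at the origin on the work surface. World frame = base frame: x ahead of the robot, y to its left, z up, the work surface at z = 0. Lengths are in mm, angles in rad, forces in N, time in s.
With the tool pointing down it reaches from about 400 to 925 mm from the base axis. Payload 4.1 kg.
Tool frame: the origin (TCP) lies between the finger pads; the fingertips stand 8 mm ahead of it and the grasp point (between the pads) lies 11 mm behind it; z points along the fingers, y is the direction in which the jaws open and shut (so a half turn about z gives the same grasp; the last joint's range is limited). The gripper opens to 85 mm and grips with 20 to 120 N. Pads are 22 mm wide; open, the fingers measure 114 mm over their backs; the gripper's body (76 mm by 85 mm) begins 54 mm behind the grasp point. The pads swing forward as they close: fully open they stand 13 mm farther back than shut.
Start: joints at [1.224, 0.398, 0.045, 1.537, -0.019, 1.207, -0.051], TCP at [159.462, -630.17, 239.347] pointing down, gripper open.
Joint ranges: [-2.82, 2.82], [-0.49, 2.23], [-1.37, 1.46], [0, 2.46], [-1.36, 4.5], [0.23, 2], [-2.94, 2.94]. Speed limits (rad/s): [2.57, 2.57, 3.14, 3.14, 3.14, 3.14, 3.14].

### API

Orientations are given as [roll, pitch, yaw] about the fixed x, y, z axes, in that order (R = Rz(yaw) Ry(pitch) Rx(roll)).
In Python, from workcell import state, viewer, job gives the robot as it stands.
- The arm moves only by the tool jog_arm, never from a script. Its argument "plan" is one flat list of numbers, 7 for each row, row after row: the shift along the tool's x, y, z in m, then the turn, a rotation vector about the tool's x, y, z in rad, then the closure in counts, from 0 (fully open) to 255 (shut). A call has 1 to 12 rows; each row shifts and turns the pose as measured when the row begins, along the tool's axes as they then stand; what a row does not reach is not made up. A row lasts 1/8 s, in which the tool goes at most 62.5 mm and 10.7 degrees, less where a joint would pass 70% of its speed; a pose out of reach is approached as far as the arm can. A call with a gripper value outside its range is refused whole. The fingers move at their own pace and stop on an object; "squeeze" is the grip in N (left out, the last holds). Time passes only in rows, so rows that do not move let the fingers close. It gives the time, the measured TCP pose, the force and the opening at its end, in the units of the state.
- state(): the state, without advancing time (a new reading comes with each control period).
- viewer.snapshot(name): name is "scene" or "top"; returns a dict with "image" (480x640x3 uint8, red, green, blue), "fx", "fy", "cx", "cy" (pixels), "R" (3x3) and "t" (3): a world point X has camera coordinates R X + t. Camera axes: x right, y down, z forward; pixel columns grow to the right and rows downward; lengths in mm; the calibration is good to about 2 mm. A picture is of the moment at which its call begins. There is no depth.
- job.hand_in(): hands the job in, once; it reports no verdict.
The state is a dict: "time": time; "joints": joint angles; "dq": joint speeds; "joint_torque": joint torques, N m; "position": TCP position; "tool_rot": TCP orientation; "contact_force": force on the tool from outside, world axes, zero at the start; "wrist_torque": the same for the moment, N m; "width": finger opening in mm.
Only numpy, scipy, OpenCV 4.12 (cv2) and the standard library are available. Lean on these libraries where they do the work, as an engineer would, in place of code of your own. Each camera call takes 0.05 s, during which the arm holds its last target.

### The job

Load the filter magazine on the optics bench: push the amber filter cell down past the two spring lips so that they close over it, let go of it, then do the same with the blue one so that the blue lies on top of the amber, both flat and held under the lips. Press gently: the cells must never be pressed into the magazine with more than 30 N, also not against the hidden stop at the bottom. Leave the green filter cell and the other things on the bench where they are.

Things in the scene. Friction and masses are not known exactly. Their poses are not given: they have to be found in the camera images.
- magazine: Slate-grey spring magazine on a steel post, fixed to the bench; place, height and yaw vary. Origin: centre of its block's underside, z up; all mm below are in its frame. Square well 54.5 x 54.5 on the z axis, open on top. Walls 8 thick along +y and -y up to z 70, corner posts on +x and -x (|y| 18 to 31, 5 thick) up to z 85, flaring out to z 99.
- slot (a point): Point on magazine +x side (x 29, y 0, z 60): a 36 wide finger slot between the corner posts, open from z 40 up; the same on the -x side, nothing outside them. So carry a cell by its two sides that face along magazine x, fingers going down in the slots.
- lips (a point): Centre of the well at nominal height of the underside of the two brass spring lips (z 75). Lips stand on the +y and -y walls, 30 long, reach in to |y| 21, slope up and outward at 62 degrees to 16 above their underside. A cell pushed down (3 to 8 N) slides them out, rubs past them, and once it is wholly below they snap back over it; with the second cell the force then drops 1.5 to 3 N.
- stop (a point): Centre of the nominal rigid bottom stop (z 36, 39 below the lips). Lips, follower and stop form one insert that is clamped 0 to 13 mm above nominal; this is not measured, and it does not yield. The second cell needs about 10 N at most until the lips close over it; some 3 mm further the lower cell meets the stop and force rises steeply.
- follower_rest (a point): Top centre of the white spring plate (48 square) at rest, nominal z 74, 1 below the lips' underside (with the insert 0 to 13 higher). It pushes up with about 4 N there, 0.08 N more per mm pushed down, and (damped) lifts a released cell until its top meets the lips' underside.
- amber: Square filter cell, black metal-look frame, amber-orange window, 50 x 50 x 18 mm, about 60 g, solid. Origin: centre of its underside; z up, x and y parallel to its sides. Lies flat on the rest, either side of it free for fingers.
- blue: Square filter cell, black metal-look frame, blue window, 50 x 50 x 18 mm, about 60 g, solid. Origin: centre of its underside; z up, x and y parallel to its sides. Lies flat on the rest, either side of it free for fingers.
- green: Square filter cell, black metal-look frame, green window, 50 x 50 x 18 mm, about 60 g, solid. Origin: centre of its underside; z up, x and y parallel to its sides. Lies flat on the rest, either side of it free for fingers. To be left alone.
- rest: Slate-grey flat slab fixed to the bench, 90 (x) x 270 (y) x 8 mm high, on which the three cells lie in a row along its y, 82 mm apart, in any order, each turned up to 0.2 rad to it. Origin: centre of its underside.
- post: Bystander: upright steel post, 12.7 mm thick, 50 mm high; origin at its foot.
- driver: Bystander: screwdriver lying on the bench, 160 mm long along its x; origin under its middle.
- lens: Bystander: black lens cell, 30 mm diameter, 18 mm high; origin at the centre of its underside.
- splitter: Bystander: glass cube on a slate-grey platform, 60 x 60 mm, 54 mm high; origin at the centre of its underside.
- mirror: Bystander: slate-grey mirror mount, 60 mm wide, 72 mm high; origin at the centre of its underside.

How it is judged:
By the outcome, as a careful person would: the job done as asked, in the order asked, and still so for the second after the job is handed in, with the robot touching nothing.
It also fails if it takes over 72 s, if anything falls off the work surface, if the arm or the gripper's body presses on something with over 40 N, if the wrist force passes 120 N, or if a joint passes its speed limit or range.

## Working session

There is one attempt and no reset: what is moved stays moved. The work goes in short steps, Python scripts to look and compute and a tool call to move; the robot and the scene stay as the last step left them, time stands still between calls to the robot, and variables do not carry over. Pictures are saved under pics/ and viewed, and the job is handed in when it is done.

Besides the shell and the picture viewer there is one more tool, called after "Call:" as name(argument=value, ...) on one line, values as JSON. jog_arm: Moves the arm, as the interface text tells. Its arguments: {"type":"object","properties":{"plan":{"type":"array","items":{"type":"number"}},"squeeze":{"type":"number"}},"required":["plan"]}

```bash
ls; mkdir -p pics; python3 - <<'E'
from workcell import state, viewer, job
import cv2, json, numpy as np, pickle
s=state(); print({k:np.round(v,3).tolist() for k,v in s.items()})
for n in("scene","top"):
    d=viewer.snapshot(n); cv2.imwrite(f"pics/{n}0.png",d["image"][:,:,::-1]); pickle.dump(d,open(f"{n}0.pkl","wb"))
    print(n,d["fx"],d["cx"],d["cy"],np.round(d["R"],3).tolist(),np.round(d["t"],1).tolist())
E
```

```text
pics
{'time': 0.0, 'joints': [1.224, 0.399, 0.045, 1.538, -0.019, 1.207, -0.051], 'dq': [0.0, -0.0, 0.002, -0.0, -0.001, -0.0, 0.001], 'joint_torque': [-0.001, -47.514, 1.364, -25.422, 0.012, 0.009, 0.0], 'position': [159.287, -629.551, 238.269], 'tool_rot': [-3.14, 0.0, 0.248], 'contact_force': [-0.202, -0.028, -0.429], 'wrist_torque': [0.003, 0.02, -0.036], 'width': 85.522}
scene 551.6289508694566 322.43389189791276 240.42892322355695 [[-0.361, 0.932, -0.013], [0.726, 0.272, -0.632], [-0.586, -0.238, -0.775]] [209.0, -343.0, 1448.0]
top 440.24867365360365 320.05026666636724 233.75605804364048 [[0.025, -0.999, -0.026], [-0.996, -0.022, -0.084], [0.084, 0.028, -0.996]] [-20.4, 578.3, 1016.9]
```

View pics/scene0.png

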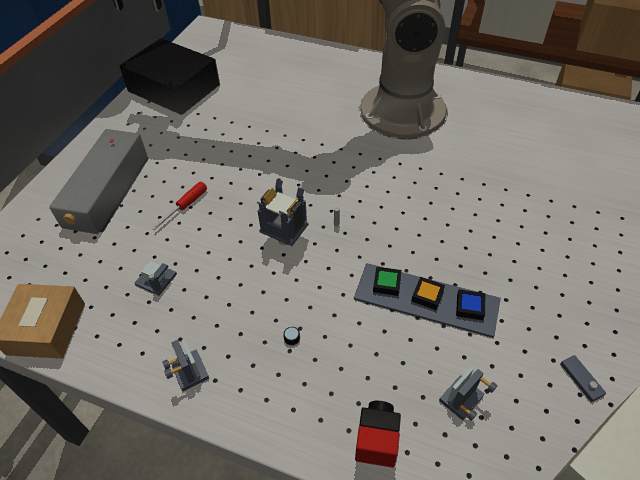

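View pics/top0.png

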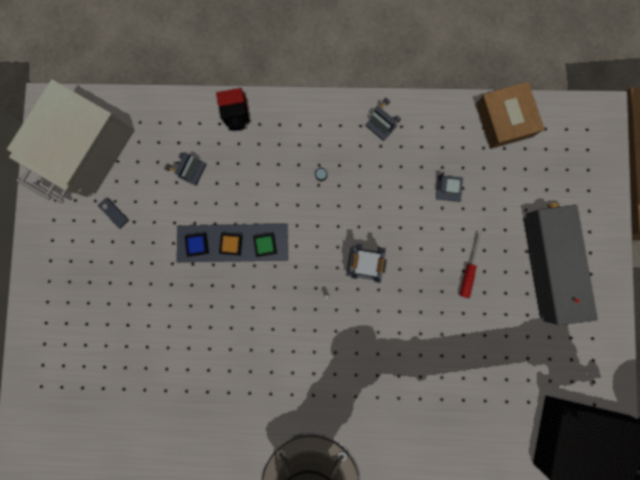

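```bash
cat > h.py <<'E'
import numpy as np, cv2, pickle
def ray(d,u,v):
    R=np.array(d["R"]);t=np.array(d["t"]);c=-R.T@t
    k=R.T@np.array([(u-d["cx"])/d["fx"],(v-d["cy"])/d["fy"],1.]);return c,k/np.linalg.norm(k)
def onz(d,u,v,z):
    c,k=ray(d,u,v);return c+k*(z-c[2])/k[2]
def tri(d1,p1,d2,p2):
    a,k=ray(d1,*p1);b,l=ray(d2,*p2)
    s=np.linalg.lstsq(np.c_[k,-l],b-a,rcond=None)[0]
    P,Q=a+k*s[0],b+l*s[1];return (P+Q)/2,np.linalg.norm(P-Q)
def proj(d,X):
    p=np.array(d["R"])@X+np.array(d["t"]);return d["fx"]*p[0]/p[2]+d["cx"],d["fy"]*p[1]/p[2]+d["cy"]
def load(n): return pickle.load(open(n+".pkl","rb"))
HS=dict(amber=((8,130,60),(24,255,255)),blue=((108,130,50),(128,255,255)),green=((50,130,40),(75,255,255)))
def blob(d,c,roi=None):
    im=d["image"];h=cv2.cvtColor(im,cv2.COLOR_RGB2HSV);m=cv2.inRange(h,*HS[c])
    if roi: 
        z=np.zeros_like(m);x0,x1,y0,y1=roi;z[y0:y1,x0:x1]=1;m*=z
    cs,_=cv2.findContours(m,cv2.RETR_EXTERNAL,cv2.CHAIN_APPROX_NONE);k=max(cs,key=cv2.contourArea)
    return k
def crop(d,name,x0,x1,y0,y1,f):
    cv2.imwrite(name,cv2.resize(d["image"][y0:y1,x0:x1,::-1],None,fx=f,fy=f,interpolation=cv2.INTER_CUBIC))
E
python3 - <<'E'
from h import *
s,t=load("scene0"),load("top0")
C={}
for c in HS:
    ks=blob(s,c,(340,510,250,340));kt=blob(t,c,(170,300,215,270))
    def cen(d,k):
        m=cv2.moments(k);return (m["m10"]/m["m00"],m["m01"]/m["m00"])
    ps,pt=cen(s,ks),cen(t,kt);X,g=tri(s,ps,t,pt)
    r=[]
    for d,k in((s,ks),(t,kt)):
        W=np.array([onz(d,*p[0],X[2])[:2] for p in k]).astype(np.float32);r.append(cv2.minAreaRect(W))
    print(c,np.round(ps,1),np.round(pt,1),X.round(1),round(g,1),[np.round(np.r_[q[0],q[1],q[2]],1).tolist() for q in r])
crop(s,"pics/m_s.png",245,320,170,250,7);crop(t,"pics/m_t.png",335,400,225,290,8)
crop(s,"pics/c_s.png",345,510,255,345,4);crop(t,"pics/c_t.png",165,300,210,280,5)
E
```

```text
amber [428.2 290.5] [229.8 243.8] [549.9 206.5  25.7] 0.2 [[549.7, 206.5, 37.2, 36.2, 87.6], [549.9, 206.5, 39.7, 39.8, 86.8]]
blue [471.1 302. ] [195.3 244.2] [547.  288.5  26.1] 0.2 [[546.8, 288.7, 36.1, 36.8, 9.3], [547.0, 288.4, 39.8, 39.6, 9.8]]
green [387.  278.2] [264.1 244.5] [550.2 124.7  26.2] 0.4 [[550.0, 124.4, 35.3, 36.3, 10.6], [550.5, 124.8, 39.0, 39.0, 10.8]]
```

View pics/m_s.png

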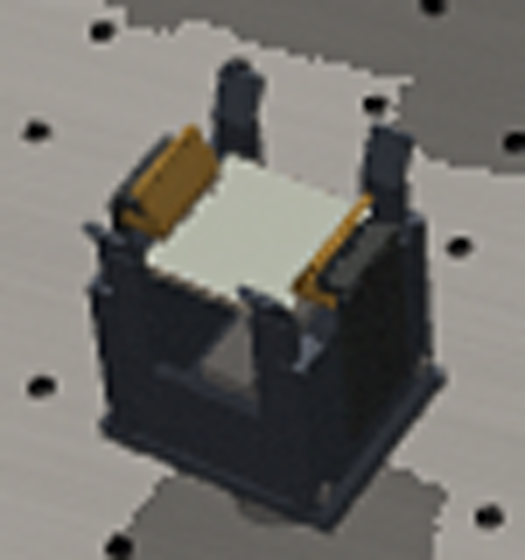

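View pics/m_t.png

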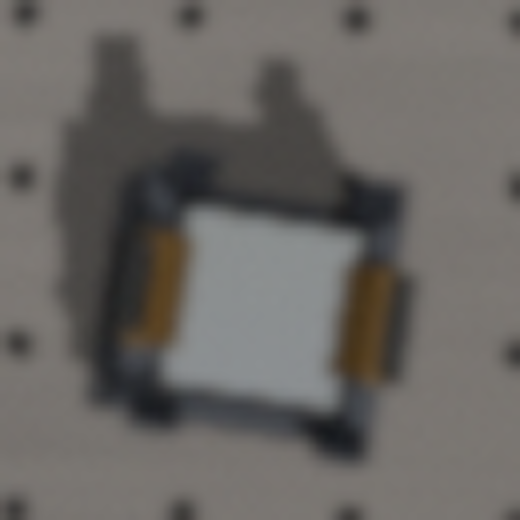

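View pics/c_s.png

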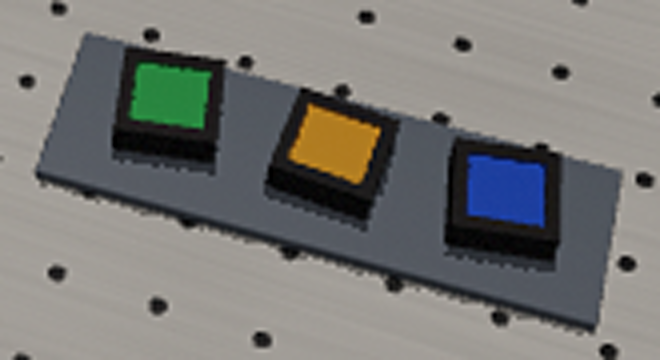

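View pics/c_t.png

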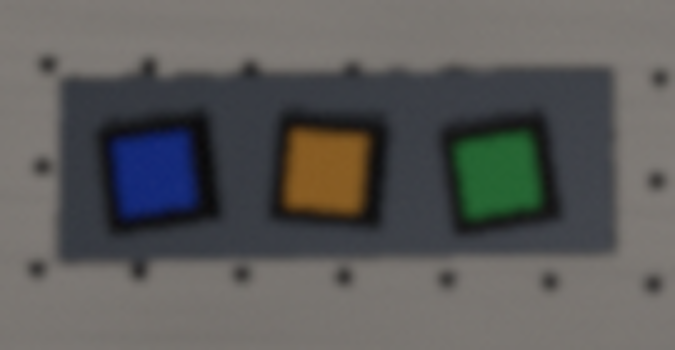

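```bash
python3 - <<'E'
from h import *
s,t=load("scene0"),load("top0")
S=lambda x,y:(245+(x+.5)/7-.5,170+(y+.5)/7-.5)
T=lambda x,y:(335+(x+.5)/8-.5,225+(y+.5)/8-.5)
P={}
for n,a,b in [("-x-y",(228,155),(335,410)),("+x-y",(145,262),(365,228)),("+x+y",(290,305),(188,205)),("-x+y",(365,205),(160,385)),
 ("lip-y out top ctr",(172,145),(393,320)),("baseBottom+x-y? ",(105,430),(400,190))]:
    X,g=tri(s,S(*a),t,T(*b));P[n]=X;print(n,X.round(1),round(g,1))
c=sum(list(P.values())[:4])/4;print(c)
# white masks
for d,nm,roi in((s,"s",(255,312,180,222)),(t,"t",(345,390,240,282))):
    h=cv2.cvtColor(d["image"],cv2.COLOR_RGB2HSV);x0,x1,y0,y1=roi
    g=h[y0:y1,x0:x1]
    print(nm,g[(y1-y0)//2,(x1-x0)//2], d["image"][200 if nm=="s" else 262,275 if nm=="s" else 367])
E
python3 - <<'E'
from h import *
s,t=load("scene0"),load("top0")
crop(t,"pics/m_t2.png",345,392,238,287,12)
crop(s,"pics/m_s2.png",255,310,176,246,8)
E
```

```text
-x-y [ 483.8 -132.6  110.8] 0.6
+x-y [ 532.  -138.2  112.4] 2.8
+x+y [537.  -90.8 118. ] 1.9
-x+y [489.6 -86.3 112.8] 2.3
lip-y out top ctr [ 506.4 -141.7  133.5] 6.7
baseBottom+x-y?  [ 545.2 -153.5   47.9] 6.3
[ 510.58023158 -111.97387431  113.47944683]
s [ 38  21 182] [177 181 166]
t [ 98   7 143] [139 143 144]
```

View pics/m_t2.png

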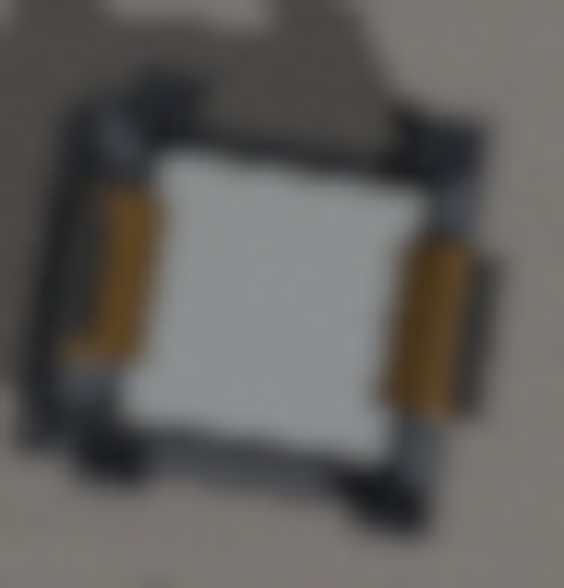

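View pics/m_s2.png

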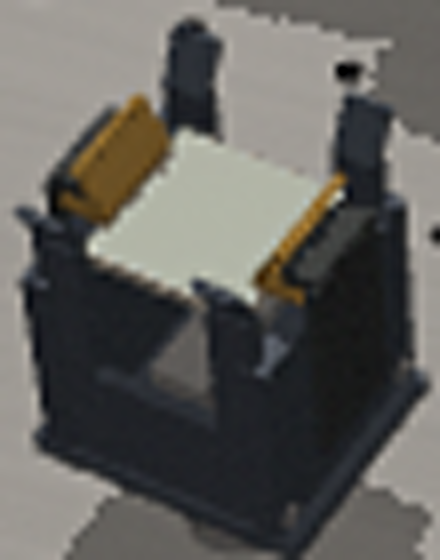

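```bash
python3 - <<'E'
from h import *
s,t=load("scene0"),load("top0")
def subpix(d,p,q,half,W=4):
    # points along p->q; find the strongest brightness step across normal
    g=cv2.cvtColor(d["image"],cv2.COLOR_RGB2GRAY).astype(np.float32)
    p,q=np.array(p,float),np.array(q,float);u=(q-p)/np.linalg.norm(q-p);n=np.array([-u[1],u[0]])
    out=[]
    for f in np.linspace(0.12,0.88,12):
        o=p+f*(q-p);a=np.arange(-W,W+.01,.1)
        pts=(o+a[:,None]*n).astype(np.float32)
        v=cv2.remap(g,pts[:,0].reshape(1,-1),pts[:,1].reshape(1,-1),cv2.INTER_LINEAR)[0]
        v=cv2.GaussianBlur(v.reshape(1,-1),(0,0),4)[0]
        out.append(o+a[np.argmax(abs(np.gradient(v)))]*n)
    return np.array(out)
S=lambda x,y:(255+(x+.5)/8-.5,176+(y+.5)/8-.5)
T=lambda x,y:(345+(x+.5)/12-.5,238+(y+.5)/12-.5)
E={"+x":((S(92,250),S(190,300)),(T(170,155),T(415,190))),
   "-x":((S(185,133),S(335,185)),(T(130,415),T(385,455)))}
L={}
for k,(a,b) in E.items():
    L[k]=(subpix(s,*a,0,3),subpix(t,*b,0,3))
for z in (100,106,110,114,118,124):
    r=[]
    for k in L:
        f=[]
        for d,pp in((s,L[k][0]),(t,L[k][1])):
            W=np.array([onz(d,*p,z)[:2] for p in pp]).astype(np.float32)
            vx,vy,x0,y0=cv2.fitLine(W,cv2.DIST_HUBER,0,.01,.01).ravel()
            f.append((x0+vx/vy*(-112-y0), np.degrees(np.arctan2(-vx*np.sign(vy),abs(vy)))))
        r.append((k,np.round(f,1).tolist()))
    print(z,r)
E
```

```text
100 [('+x', [[526.4000244140625, -7.900000095367432], [535.7999877929688, -7.5]]), ('-x', [[477.6000061035156, -8.100000381469727], [486.29998779296875, -8.5]])]
106 [('+x', [[530.7999877929688, -7.900000095367432], [535.5, -7.5]]), ('-x', [[482.29998779296875, -8.100000381469727], [486.29998779296875, -8.5]])]
110 [('+x', [[533.7999877929688, -7.900000095367432], [535.2999877929688, -7.5]]), ('-x', [[485.5, -8.100000381469727], [486.29998779296875, -8.5]])]
114 [('+x', [[536.7999877929688, -7.900000095367432], [535.0, -7.5]]), ('-x', [[488.70001220703125, -8.100000381469727], [486.20001220703125, -8.5]])]
118 [('+x', [[539.7000122070312, -7.900000095367432], [534.7999877929688, -7.5]]), ('-x', [[491.8999938964844, -8.100000381469727], [486.20001220703125, -8.5]])]
124 [('+x', [[544.0999755859375, -7.900000095367432], [534.5, -7.5]]), ('-x', [[496.70001220703125, -8.100000381469727], [486.20001220703125, -8.5]])]
```

```bash
python3 - <<'E'
from h import *
s,t=load("scene0"),load("top0")
print(onz(t,367.5,262.7,111.5))
# lip-colour blobs both views
for d,roi in((s,(255,310,176,246)),(t,(345,392,238,287))):
    h=cv2.cvtColor(d["image"],cv2.COLOR_RGB2HSV);m=cv2.inRange(h,(8,110,40),(28,255,255));z=np.zeros_like(m);z[roi[2]:roi[3],roi[0]:roi[1]]=1;m*=z
    n,l,st,c=cv2.connectedComponentsWithStats(m);print([(st[i].tolist(),c[i].round(1).tolist(), onz(d,*c[i],120).round(1).tolist()) for i in range(1,n) if st[i][4]>5])
# predicted magazine points for check
c=np.array([510.7,-112,111.5-74]);a=np.radians(-8)
R=np.array([[np.cos(a),-np.sin(a),0],[np.sin(a),np.cos(a),0],[0,0,1]])
for o in (0,6,13):
  for d,n,f,x0,y0 in((s,"s",8,255,176),(t,"t",12,345,238)):
    im=cv2.resize(d["image"][y0:y0+(70 if n=="s" else 49),x0:x0+(55 if n=="s" else 47),::-1],None,fx=f,fy=f,interpolation=cv2.INTER_CUBIC)
    for sx in(1,-1):
      for sy in(1,-1):
        for q,col in(((32.25,31,0),(0,0,255)),((32.25,31,85),(255,0,0)),((32.25,18,85),(255,0,0)),((20,35.25,70),(0,255,0)),((24,24,74+o),(255,0,255))):
          X=c-[0,0,o]+R@np.array([sx*q[0],sy*q[1],q[2]])
          u,v=proj(d,X);cv2.circle(im,(int((u-x0+.5)*f),int((v-y0+.5)*f)),4,col,-1)
    cv2.imwrite(f"pics/chk_{n}{o}.png",im)
E
cd pics; python3 -c "
import cv2,numpy as np
for n in 'st': cv2.imwrite(f'chk_{n}.png',cv2.resize(np.hstack([cv2.imread(f'chk_{n}{o}.png') for o in (0,6,13)]),None,fx=.6,fy=.6) if n=='s' else cv2.resize(np.hstack([cv2.imread(f'chk_{n}{o}.png') for o in (0,6,13)]),None,fx=.47,fy=.47))"
```

```text
[ 511.22669923 -112.70727651  111.5       ]
[([262, 188, 14, 16, 114], [269.1, 195.9], [508.0, -138.7, 120.0]), ([287, 197, 11, 17, 40], [291.4, 206.6], [519.0, -86.1, 120.0])]
[([353, 254, 5, 14, 44], [354.8, 260.3], [515.6, -84.8, 120.0]), ([378, 259, 6, 13, 54], [380.3, 264.9], [507.1, -139.2, 120.0])]
```

View pics/chk_s.png

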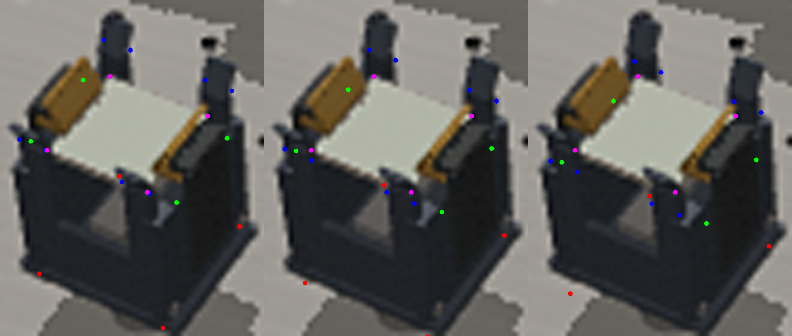

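View pics/chk_t.png

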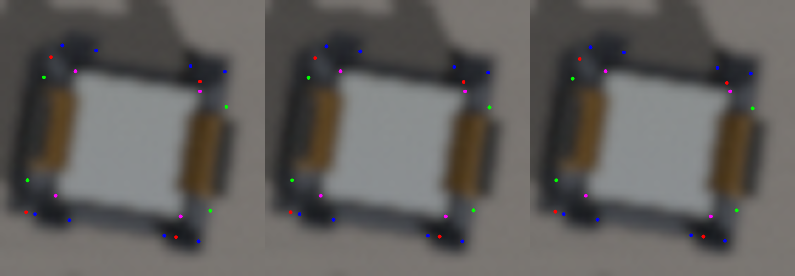

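```bash
cat > mv.py <<'E'
import sys,numpy as np
from workcell import state
from scipy.spatial.transform import Rotation as Ro
def plan(wps,vmax=60,wmax=.18,p0=None,R0=None):
    s=state();p=np.array(s["position"]) if p0 is None else p0;yaw=s["tool_rot"][2];R=Ro.from_euler("xyz",s["tool_rot"])
    out=[]
    for x,y,z,deg in wps:
        q=np.array([x,y,z]);Rt=Ro.from_euler("xyz",[np.pi,0,np.radians(deg)])
        rv=(R.inv()*Rt).as_rotvec()
        n=int(np.ceil(max(np.linalg.norm(q-p)/vmax,np.linalg.norm(rv)/wmax,1)))
        for i in range(n):
            Ri=R*Ro.from_rotvec(rv*i/n)
            d=Ri.inv().apply((q-p)/n)/1000
            out.append(np.r_[d,rv/n].round(4).tolist())
        p,R=q,Rt
    return out
def show():
    s=state();print(round(s["time"],2),np.round(s["position"],2),np.round(np.degrees(s["tool_rot"]),2),"F",np.round(s["contact_force"],2),"M",np.round(s["wrist_torque"],2),"w",round(s["width"],1))
if __name__=="__main__":
    show()
    a=[float(x) for x in sys.argv[1:]]
    vm=a[0]
    for i,r in enumerate(plan([a[1+4*i:5+4*i] for i in range(len(a)//4)],vm)): print(i+1,r)
E
python3 mv.py 60 540 -350 200 50 552 206.5 130 87
```

```text
0.1 [ 159.29 -629.61  238.37] [-1.799e+02  1.000e-02  1.420e+01] F [-0.21  0.07  0.92] M [-0.03 -0.08  0.02] w 85.3
1 [0.0547, -0.0222, 0.0048, -0.0002, -0.0, -0.0781]
2 [0.0563, -0.0179, 0.0048, -0.0002, -0.0, -0.0781]
3 [0.0575, -0.0134, 0.0048, -0.0002, -0.0, -0.0781]
4 [0.0584, -0.0089, 0.0048, -0.0002, -0.0, -0.0781]
5 [0.0589, -0.0043, 0.0048, -0.0002, -0.0, -0.0781]
6 [0.059, 0.0003, 0.0048, -0.0002, -0.0, -0.0781]
7 [0.0588, 0.0049, 0.0048, -0.0002, -0.0, -0.0781]
8 [0.0583, 0.0095, 0.0048, -0.0002, -0.0, -0.0781]
9 [0.0434, -0.0349, 0.007, 0.0, 0.0, -0.0646]
10 [0.0456, -0.032, 0.007, 0.0, 0.0, -0.0646]
11 [0.0475, -0.029, 0.007, 0.0, 0.0, -0.0646]
12 [0.0493, -0.0258, 0.007, 0.0, 0.0, -0.0646]
13 [0.0509, -0.0226, 0.007, 0.0, 0.0, -0.0646]
14 [0.0522, -0.0193, 0.007, 0.0, 0.0, -0.0646]
15 [0.0534, -0.0159, 0.007, 0.0, 0.0, -0.0646]
16 [0.0543, -0.0124, 0.007, 0.0, 0.0, -0.0646]
17 [0.055, -0.0089, 0.007, 0.0, 0.0, -0.0646]
18 [0.0554, -0.0053, 0.007, 0.0, 0.0, -0.0646]
```

Call:
jog_arm(plan=[0.055,-0.022,0.004,0,0,-0.078,0,0.056,-0.018,0.004,0,0,-0.078,0,0.057,-0.013,0.004,0,0,-0.078,0,0.058,-0.009,0.004,0,0,-0.078,0,0.059,-0.004,0.004,0,0,-0.078,0,0.059,0,0.004,0,0,-0.078,0,0.059,0.005,0.004,0,0,-0.078,0,0.058,0.0095,0.004,0,0,-0.078,0])

```text
time: 1.1
position: [541.5, -345.8, 200.7]
tool_rot: [-3.135, 0.003, 0.878]
contact_force: [1.2, -0.2, 0.3]
width: 85.1
```

```bash
python3 mv.py 60 549.9 206.5 130 87
```

```text
1.1 [ 541.5  -345.75  200.65] [-179.63    0.18   50.29] F [ 1.23 -0.22  0.33] M [-0.06 -0.09  0.02] w 85.1
1 [0.043, -0.0346, 0.0072, -0.0007, 0.0001, -0.0641]
2 [0.0452, -0.0318, 0.0071, -0.0007, 0.0001, -0.0641]
3 [0.0471, -0.0288, 0.0071, -0.0007, 0.0001, -0.0641]
4 [0.0489, -0.0257, 0.0071, -0.0007, 0.0001, -0.0641]
5 [0.0504, -0.0226, 0.0071, -0.0007, 0.0001, -0.0641]
6 [0.0517, -0.0193, 0.0071, -0.0007, 0.0001, -0.0641]
7 [0.0529, -0.016, 0.0071, -0.0007, 0.0001, -0.0641]
8 [0.0538, -0.0125, 0.0071, -0.0007, 0.0001, -0.0641]
9 [0.0545, -0.0091, 0.0071, -0.0007, 0.0001, -0.0641]
10 [0.0549, -0.0056, 0.0071, -0.0007, 0.0001, -0.0641]
```

Tracking is accurate.

Call:
jog_arm(plan=[0.043,-0.0346,0.0071,-0.0007,0,-0.064,0,0.045,-0.032,0.0071,-0.0007,0,-0.064,0,0.047,-0.029,0.0071,-0.0007,0,-0.064,0,0.049,-0.026,0.0071,-0.0007,0,-0.064,0,0.05,-0.0226,0.0071,-0.0007,0,-0.064,0,0.052,-0.019,0.0071,-0.0007,0,-0.064,0,0.053,-0.016,0.0071,-0.0007,0,-0.064,0,0.054,-0.0125,0.0071,-0.0007,0,-0.064,0,0.0545,-0.009,0.0071,-0.0007,0,-0.064,0,0.055,-0.0056,0.0071,-0.0007,0,-0.064,0,0,0,0,0,0,0,0])

```text
time: 2.48
position: [541.8, 230.5, 124.1]
tool_rot: [-3.138, -0.004, 1.549]
contact_force: [0.1, -1.5, 0.9]
width: 85.4
```

```bash
python3 mv.py 40 549.9 206.5 40 87; python3 - <<'E'
from workcell import viewer
from h import *
for n in("scene","top"):
    d=viewer.snapshot(n); pickle.dump(d,open(n+"1.pkl","wb"))
crop(load("scene1"),"pics/s1.png",300,520,130,340,3)
E
```

```text
2.48 [541.75 230.49 124.12] [-179.82   -0.21   88.75] F [ 0.11 -1.51  0.89] M [-0.01  0.01  0.01] w 85.4
1 [-0.008, 0.003, 0.028, -0.0011, -0.0012, 0.0102]
2 [-0.008, 0.003, 0.028, -0.0011, -0.0012, 0.0102]
3 [-0.0079, 0.0031, 0.028, -0.0011, -0.0012, 0.0102]
```

View pics/s1.png

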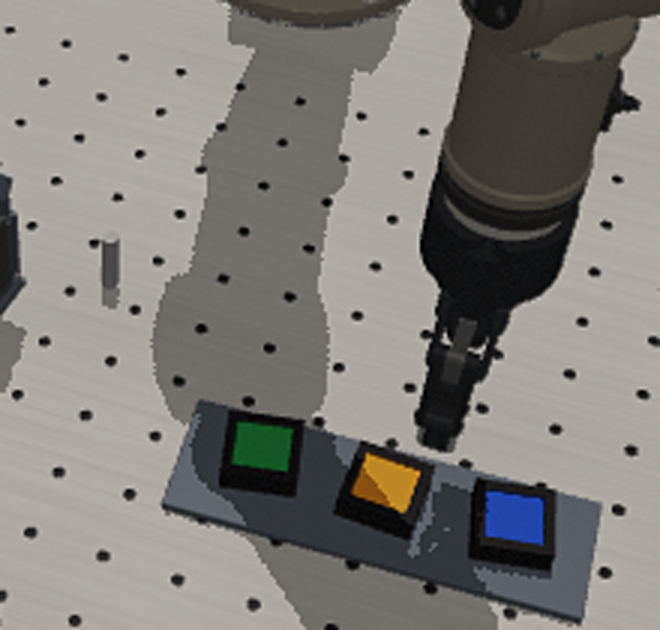

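Call:
jog_arm(plan=[-0.012,0.004,0.02,-0.001,-0.001,0.01,0,-0.008,0.003,0.02,-0.001,-0.001,0.01,0,-0.004,0.002,0.02,-0.001,-0.001,0.01,0,0,0,0.015,0,0,0,0,0,0,0,0,0,0,0])

```text
time: 3.2
position: [553.8, 190.1, 46.2]
tool_rot: [3.14, 0.009, 1.498]
contact_force: [0.0, -0.6, 0.1]
width: 85.6
```

```bash
python3 mv.py 10 549.9 206.5 19 87
```

```text
3.2 [553.79 190.1   46.21] [179.88   0.53  85.82] F [ 0.04 -0.61  0.14] M [0.   0.08 0.03] w 85.6
1 [0.0041, -0.0013, 0.0068, 0.0005, 0.0023, -0.0051]
2 [0.0041, -0.0013, 0.0068, 0.0005, 0.0023, -0.0051]
3 [0.0041, -0.0012, 0.0068, 0.0005, 0.0023, -0.0051]
4 [0.0041, -0.0012, 0.0068, 0.0005, 0.0023, -0.0051]
```

Call:
jog_arm(plan=[0.01,-0.003,0.0,0.0005,0.002,-0.005,0,0.003,-0.0005,0.0,0.0005,0.002,-0.005,0,0,0,0,0,0,0,0,0,0,0,0,0,0,0])

```text
time: 3.7
position: [552.1, 206.7, 48.2]
tool_rot: [3.137, 0.002, 1.511]
contact_force: [-1.1, 0.5, -0.3]
width: 85.3
```

```bash
python3 mv.py 10 549.9 206.5 19 87
```

```text
3.7 [552.06 206.74  48.18] [1.7975e+02 1.3000e-01 8.6570e+01] F [-1.06  0.5  -0.32] M [ 0.01  0.02 -0.  ] w 85.3
1 [-0.0001, -0.0008, 0.0097, 0.0014, 0.0008, -0.0025]
2 [-0.0001, -0.0007, 0.0097, 0.0014, 0.0008, -0.0025]
3 [-0.0001, -0.0007, 0.0097, 0.0014, 0.0008, -0.0025]
```

Call:
jog_arm(plan=[0,-0.001,0.009,0.001,0.001,-0.003,0,0,-0.0005,0.008,0.001,0,-0.002,0,0,0,0.004,0.001,0,0,0,0,0,0.001,0,0,0,0,0,0,0,0,0,0,0])

```text
time: 4.32
position: [550.3, 206.0, 24.1]
tool_rot: [3.141, 0.002, 1.516]
contact_force: [0.2, 0.5, 0.7]
width: 85.3
```

```bash
python3 mv.py 10 549.9 206.5 19 87
```

```text
4.33 [550.29 206.04  24.14] [1.7999e+02 1.2000e-01 8.6840e+01] F [0.17 0.48 0.66] M [ 0.05 -0.02  0.03] w 85.3
1 [0.0004, -0.0004, 0.0051, 0.0002, 0.0021, -0.0028]
```

Call:
jog_arm(plan=[0.0004,0,0.004,0,0.002,-0.002,0,0,0,0.002,0,0,0,0,0,0,0,0,0,0,0], squeeze=60)

```text
time: 4.7
position: [550.6, 206.6, 18.1]
tool_rot: [3.141, -0.0, 1.518]
contact_force: [0.0, 0.9, -0.1]
width: 85.5
```

```bash
python3 mv.py 10 549.9 206.5 18 87
```

```text
4.7 [550.63 206.56  18.07] [ 1.7995e+02 -2.0000e-02  8.6960e+01] F [ 0.02  0.86 -0.07] M [-0.01  0.04  0.04] w 85.5
1 [-0.0001, -0.0007, 0.0001, 0.0009, -0.0003, -0.0008]
```

Call:
jog_arm(plan=[0,-0.0005,0,0,0,0,220,0,0,0,0,0,0,220,0,0,0,0,0,0,220,0,0,0,0,0,0,220,0,0,0,0,0,0,220], squeeze=60)

```text
time: 5.32
position: [550.6, 207.0, 18.7]
tool_rot: [3.139, -0.001, 1.518]
contact_force: [-0.1, 0.3, 0.2]
width: 48.2
```

```bash
python3 mv.py 10 549.9 206.5 18 87
```

```text
5.33 [550.63 206.95  18.65] [ 1.7987e+02 -6.0000e-02  8.6960e+01] F [-0.07  0.29  0.23] M [ 0.   -0.05  0.07] w 48.2
1 [-0.0005, -0.0007, 0.0006, 0.0022, -0.001, -0.0007]
```

Call:
jog_arm(plan=[0,0,-0.008,0.002,0,0,220,0,0,-0.02,0,0,0,220,0,0,-0.03,0,0,0,220,0,0,-0.03,0,0,0,220,0,0,-0.03,0,0,0,220,0,0,-0.015,0,0,0,220,0,0,-0.003,0,0,0,220,0,0,0,0,0,0,220,0,0,0,0,0,0,220])

```text
time: 6.45
position: [549.3, 206.4, 162.7]
tool_rot: [-3.141, -0.0, 1.519]
contact_force: [-0.2, 0.3, -0.6]
width: 48.4
```

```bash
python3 mv.py 50 511 -112.5 185 82; python3 - <<'E'
from workcell import viewer
from h import *
for n in("scene","top"):
    d=viewer.snapshot(n); pickle.dump(d,open(n+"2.pkl","wb"))
crop(load("scene2"),"pics/s2.png",300,520,130,340,3)
E
```

```text
6.45 [549.27 206.41 162.65] [-1.7996e+02 -2.0000e-02  8.7010e+01] F [-0.17  0.33 -0.65] M [-0.02 -0.01 -0.03] w 48.4
1 [-0.0458, -0.0031, -0.0032, -0.0001, -0.0, 0.0125]
2 [-0.0458, -0.0025, -0.0032, -0.0001, -0.0, 0.0125]
3 [-0.0458, -0.0019, -0.0032, -0.0001, -0.0, 0.0125]
4 [-0.0459, -0.0014, -0.0032, -0.0001, -0.0, 0.0125]
5 [-0.0459, -0.0008, -0.0032, -0.0001, -0.0, 0.0125]
6 [-0.0459, -0.0002, -0.0032, -0.0001, -0.0, 0.0125]
7 [-0.0459, 0.0004, -0.0032, -0.0001, -0.0, 0.0125]
```

View pics/s2.png

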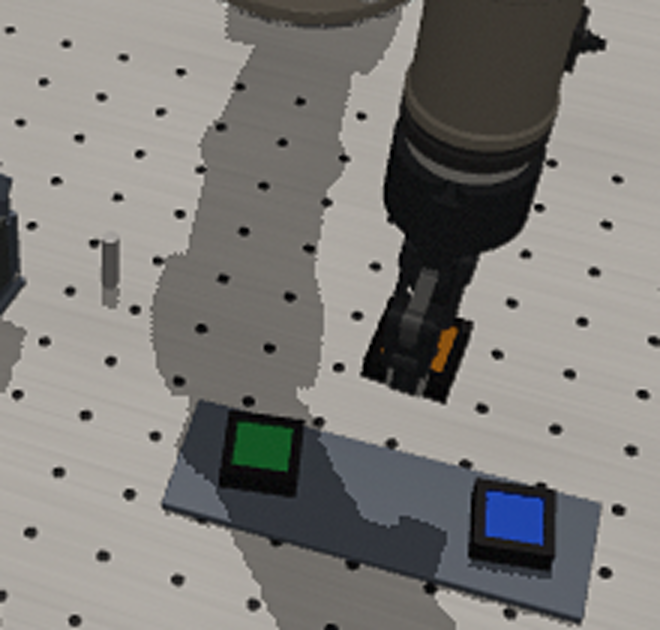

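Call:
jog_arm(plan=[-0.03,-0.003,-0.005,0,0,0.012,220,-0.045,-0.0025,-0.003,0,0,0.012,220,-0.046,-0.002,-0.003,0,0,0.012,220,-0.046,-0.0014,-0.003,0,0,0.012,220,-0.046,-0.0008,-0.003,0,0,0.012,220,-0.035,0,-0.003,0,0,0.012,220,-0.02,0,0,0,0,0.01,220,-0.008,0,0,0,0,0,220,0,0,0,0,0,0,220,0,0,0,0,0,0,220])

```text
time: 7.8
position: [512.7, -71.2, 177.1]
tool_rot: [-3.131, -0.004, 1.442]
contact_force: [0.3, -0.5, -0.8]
width: 48.8
```

```bash
python3 mv.py 50 511 -112.5 170 82
```

```text
7.8 [512.7  -71.17 177.08] [-179.41   -0.23   82.61] F [ 0.29 -0.55 -0.76] M [-0.05 -0.01  0.03] w 48.8
1 [-0.0412, 0.0037, 0.0069, -0.0103, -0.0039, 0.0107]
```

Call:
jog_arm(plan=[-0.018,0.0015,0,-0.004,-0.002,0.004,220,-0.014,0.0012,0,-0.003,0,0.003,220,-0.004,0,0,0,0,0,220,0,0,0,0,0,0,220,0,0,0,0,0,0,220])

```text
time: 8.43
position: [511.0, -108.0, 177.0]
tool_rot: [-3.139, -0.002, 1.437]
contact_force: [-0.6, -0.2, -1.6]
width: 48.5
```

```bash
python3 mv.py 50 511 -112.5 170 82; python3 - <<'E'
from workcell import viewer
from h import *
for n in("scene","top"):
    d=viewer.snapshot(n); pickle.dump(d,open(n+"3.pkl","wb"))
crop(load("scene3"),"pics/s3.png",230,350,110,260,4)
E
```

```text
8.43 [ 510.97 -108.05  176.96] [-1.7985e+02 -1.3000e-01  8.2350e+01] F [-0.58 -0.17 -1.62] M [-0.02 -0.03  0.03] w 48.5
1 [-0.0044, 0.0006, 0.0069, -0.0026, -0.0023, 0.0061]
```

View pics/s3.png

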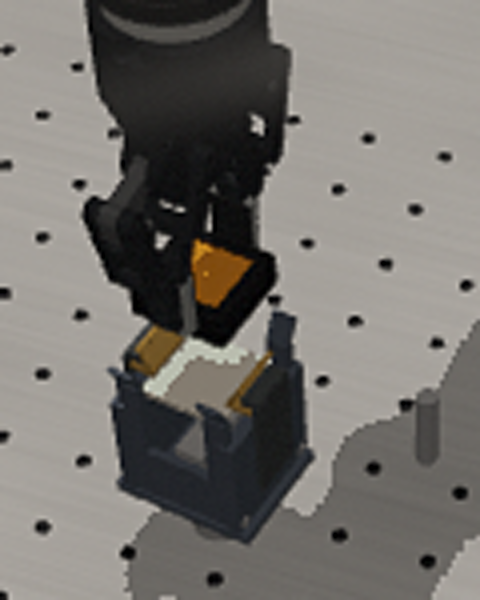

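Call:
jog_arm(plan=[-0.004,0.0006,0.008,-0.002,-0.002,0.005,220,0,0,0.008,0,0,0,220,0,0,0.003,0,0,0,220,0,0,0,0,0,0,220,0,0,0,0,0,0,220])

```text
time: 9.15
position: [510.8, -111.4, 156.0]
tool_rot: [-3.14, -0.001, 1.434]
contact_force: [0.3, 0.0, -1.2]
width: 48.2
```

```bash
python3 mv.py 50 511 -112.2 140 82
```

```text
9.15 [ 510.76 -111.42  156.04] [-1.7991e+02 -3.0000e-02  8.2140e+01] F [ 0.35  0.01 -1.18] M [ 0.02 -0.03 -0.01] w 48.2
1 [-0.0008, 0.0004, 0.016, -0.0016, -0.0005, 0.0024]
```

Call:
jog_arm(plan=[-0.0008,0.0003,0.006,-0.001,0,0.002,220,0,0,0.005,0,0,0,220,0,0,0.002,0,0,0,220,0,0,0,0,0,0,220])

```text
time: 9.65
position: [511.1, -112.3, 142.3]
tool_rot: [-3.141, -0.0, 1.431]
contact_force: [-0.4, -0.2, -1.6]
width: 48.5
```

```bash
python3 mv.py 50 511 -112.2 140 82; python3 - <<'E'
from workcell import viewer
from h import *
for n in("scene","top"):
    d=viewer.snapshot(n); pickle.dump(d,open(n+"4.pkl","wb"))
crop(load("scene4"),"pics/s4.png",240,340,140,260,5)
crop(load("top4"),"pics/t4.png",320,410,220,300,6)
E
```

```text
9.65 [ 511.1  -112.34  142.33] [-1.7999e+02 -2.0000e-02  8.2010e+01] F [-0.38 -0.2  -1.61] M [-0.07  0.02 -0.04] w 48.5
1 [0.0001, -0.0001, 0.0023, -0.0001, -0.0004, 0.0002]
```

View pics/s4.png

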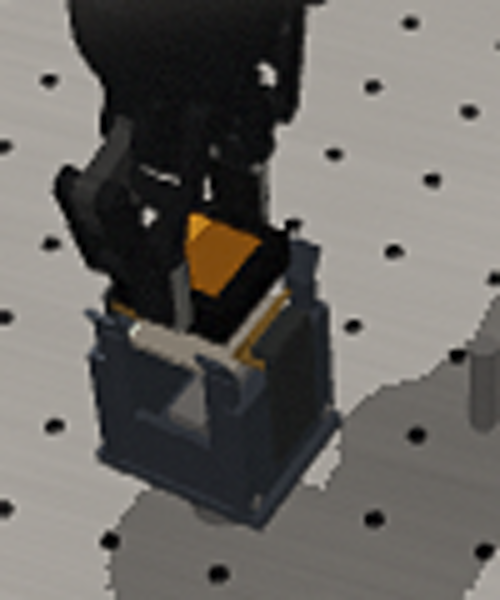

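View pics/t4.png

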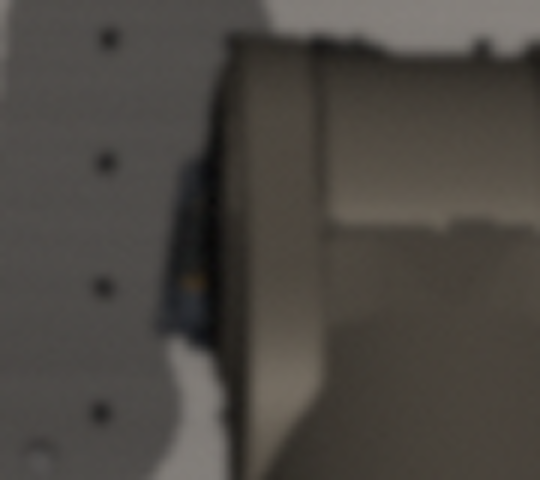

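Call:
jog_arm(plan=[0,0,0.003,0,0,0,220,0,0,0.003,0,0,0,220,0,0,0.002,0,0,0,220,0,0,0,0,0,0,220])

```text
time: 10.25
position: [511.4, -112.3, 134.2]
tool_rot: [3.141, -0.0, 1.431]
contact_force: [-0.7, -0.8, -0.8]
width: 48.8
```

Call:
jog_arm(plan=[0,0,0.003,0,0,0,220,0,0,0.003,0,0,0,220])

```text
time: 10.5
position: [512.5, -112.5, 129.1]
tool_rot: [3.139, -0.0, 1.431]
contact_force: [-1.0, -0.5, 4.2]
width: 48.7
```

Call:
jog_arm(plan=[0,0,0.003,0,0,0,220,0,0,0.003,0,0,0,220])

```text
time: 10.75
position: [512.8, -112.5, 123.5]
tool_rot: [3.138, 0.0, 1.431]
contact_force: [-0.8, -0.4, 1.4]
width: 48.3
```

Call:
jog_arm(plan=[0,-0.0008,0.003,0.002,0,0,220,0,-0.0008,0.003,0.001,0,0,220])

```text
time: 11.0
position: [512.8, -112.5, 118.3]
tool_rot: [3.138, 0.0, 1.431]
contact_force: [0.3, -0.3, 6.2]
width: 48.3
```

Call:
jog_arm(plan=[0,-0.0005,0.003,0.001,0,0,220,0,-0.0005,0.003,0.001,0,0,220])

```text
time: 11.25
position: [512.8, -112.5, 113.2]
tool_rot: [3.138, 0.001, 1.431]
contact_force: [-1.2, -0.2, 7.1]
width: 48.6
```

Call:
jog_arm(plan=[0,-0.0003,0.003,0,0,0,220,0,-0.0003,0.002,0,0,0,220])

```text
time: 11.5
position: [512.8, -112.6, 108.9]
tool_rot: [3.137, 0.001, 1.431]
contact_force: [-1.5, -0.0, 6.0]
width: 48.7
```

Call:
jog_arm(plan=[0,-0.0007,0.0025,0.001,0,0,220,0,-0.0007,0.002,0.001,0,0,220])

```text
time: 11.75
position: [512.8, -112.5, 105.6]
tool_rot: [3.137, 0.001, 1.431]
contact_force: [0.1, -0.8, 5.5]
width: 48.4
```

Call:
jog_arm(plan=[0,-0.0007,0.002,0.001,0,0,220,0,-0.0007,0.002,0.001,0,0,220])

```text
time: 12.0
position: [512.7, -112.5, 102.3]
tool_rot: [3.136, 0.002, 1.431]
contact_force: [1.5, -0.1, 3.7]
width: 48.6
```

```bash
python3 mv.py 50 511 -112.2 140 82; python3 - <<'E'
from workcell import viewer
from h import *
for n in("scene","top"):
    d=viewer.snapshot(n); pickle.dump(d,open(n+"5.pkl","wb"))
crop(load("scene5"),"pics/s5.png",240,340,140,260,5)
E
```

```text
12.0 [ 512.68 -112.51  102.26] [1.7967e+02 9.0000e-02 8.1990e+01] F [ 1.46 -0.12  3.73] M [0.04 0.02 0.03] w 48.6
1 [0.0, -0.0015, -0.0378, 0.0058, 0.0015, -0.0002]
```

View pics/s5.png

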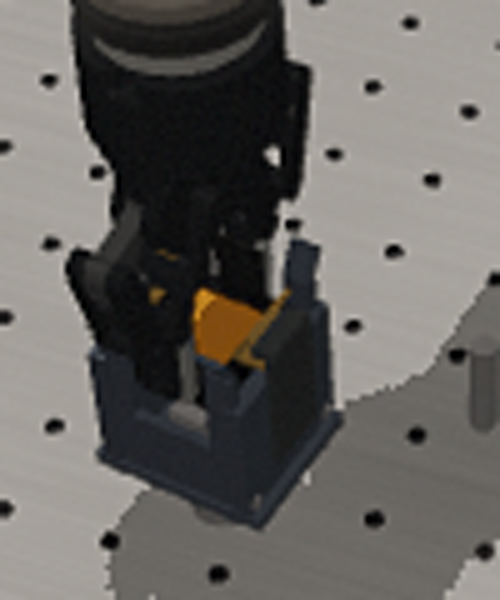

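Call:
jog_arm(plan=[0,-0.001,0.002,0.003,0,0,220,0,-0.001,0.002,0.002,0,0,220,0,-0.0005,0.0005,0.001,0,0,220,0,0,0,0,0,0,220])

```text
time: 12.6
position: [512.7, -112.5, 98.6]
tool_rot: [3.137, 0.001, 1.431]
contact_force: [0.7, -0.6, 4.7]
width: 48.3
```

Call:
jog_arm(plan=[0,0,0,0,0,0,0,0,0,0,0,0,0,0,0,0,0,0,0,0,0,0,0,0,0,0,0,0,0,0,0,0,0,0,0])

```text
time: 13.22
position: [509.1, -112.0, 95.9]
tool_rot: [-3.139, 0.001, 1.431]
contact_force: [0.2, 0.0, -0.7]
width: 85.3
```

```bash
python3 mv.py 50 511 -112.2 200 82; python3 - <<'E'
from workcell import viewer
from h import *
for n in("scene","top"):
    d=viewer.snapshot(n); pickle.dump(d,open(n+"6.pkl","wb"))
crop(load("scene6"),"pics/s6.png",240,340,140,260,5)
E
```

```text
13.22 [ 509.09 -111.99   95.89] [-1.7986e+02  5.0000e-02  8.2000e+01] F [ 0.19  0.05 -0.71] M [-0.02  0.02 -0.04] w 85.3
1 [-0.0, 0.0006, -0.0347, -0.0008, 0.0003, -0.0]
2 [-0.0, 0.0006, -0.0347, -0.0008, 0.0003, -0.0]
3 [0.0, 0.0006, -0.0347, -0.0008, 0.0003, -0.0]
```

View pics/s6.png

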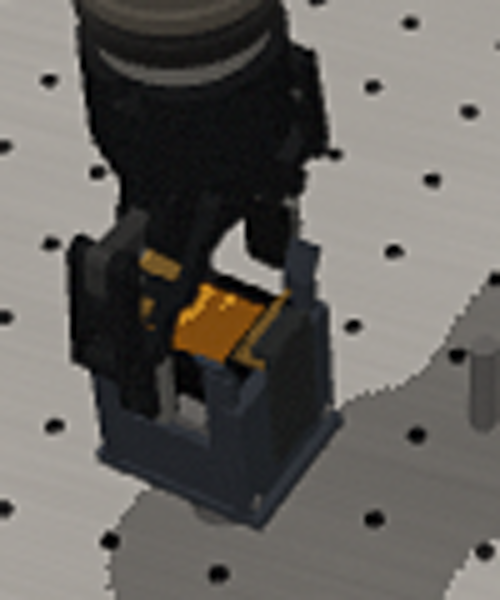

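Call:
jog_arm(plan=[0,0.001,-0.01,0,0,0,0,0,0,-0.03,0,0,0,0,0,0,-0.03,0,0,0,0,0,0,-0.015,0,0,0,0,0,0,-0.002,0,0,0,0,0,0,0,0,0,0,0])

```text
time: 14.08
position: [510.5, -112.0, 186.8]
tool_rot: [-3.139, 0.001, 1.431]
contact_force: [-0.0, 1.0, -0.6]
width: 85.2
```

```bash
python3 mv.py 60 547 288.5 130 99.5; python3 - <<'E'
from workcell import viewer
from h import *
for n in("scene","top"):
    d=viewer.snapshot(n); pickle.dump(d,open(n+"7.pkl","wb"))
crop(load("scene7"),"pics/s7.png",250,315,175,250,8)
E
```

```text
14.07 [ 510.47 -111.99  186.79] [-1.7987e+02  5.0000e-02  8.2010e+01] F [-0.03  0.96 -0.63] M [0.   0.03 0.06] w 85.2
1 [0.0574, -0.0028, 0.0081, -0.0003, 0.0001, -0.0436]
2 [0.0575, -0.0003, 0.0081, -0.0003, 0.0001, -0.0436]
3 [0.0574, 0.0022, 0.0081, -0.0003, 0.0001, -0.0436]
4 [0.0573, 0.0047, 0.0081, -0.0003, 0.0001, -0.0436]
5 [0.057, 0.0072, 0.0081, -0.0003, 0.0001, -0.0436]
6 [0.0566, 0.0097, 0.0081, -0.0003, 0.0001, -0.0436]
7 [0.0562, 0.0122, 0.0081, -0.0003, 0.0001, -0.0436]
```

View pics/s7.png

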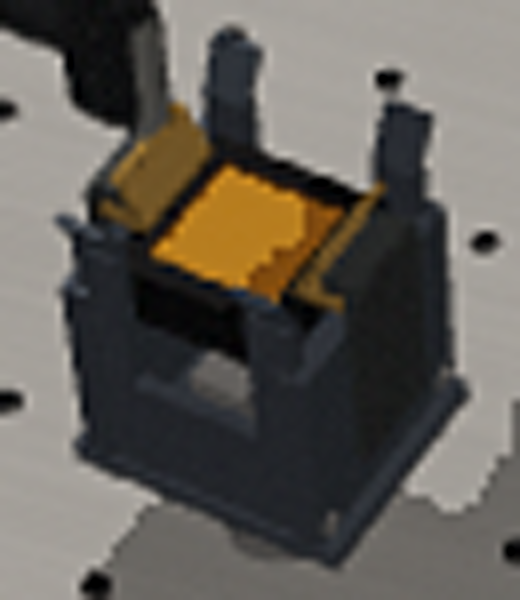

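Call:
jog_arm(plan=[0.035,-0.0028,0.004,0,0,-0.043,0,0.057,-0.0003,0.005,0,0,-0.043,0,0.057,0.0022,0.005,0,0,-0.043,0,0.057,0.0047,0.005,0,0,-0.043,0,0.057,0.007,0.005,0,0,-0.043,0,0.057,0.0097,0.008,0,0,-0.043,0,0.045,0.009,0.008,0,0,-0.03,0,0.025,0.003,0.006,0,0,-0.015,0,0.009,0,0.002,0,0,0,0,0,0,0,0,0,0,0,0,0,0,0,0,0,0])

```text
time: 15.55
position: [536.1, 294.1, 125.7]
tool_rot: [-3.122, 0.001, 1.736]
contact_force: [0.8, -0.9, 0.9]
width: 85.2
```

```bash
python3 mv.py 30 547 288.5 50 99.5
```

```text
15.55 [536.07 294.14 125.68] [-1.7889e+02  8.0000e-02  9.9470e+01] F [ 0.76 -0.93  0.9 ] M [ 0.01 -0.   -0.03] w 85.2
1 [-0.0024, 0.0038, 0.0252, -0.0065, 0.0005, -0.0002]
2 [-0.0024, 0.0036, 0.0252, -0.0065, 0.0005, -0.0002]
3 [-0.0024, 0.0034, 0.0252, -0.0065, 0.0005, -0.0002]
```

Call:
jog_arm(plan=[-0.002,0.004,0.02,-0.006,0,0,0,-0.002,0.004,0.025,-0.006,0,0,0,-0.001,0.002,0.016,-0.005,0,0,0,0,0,0.003,0,0,0,0,0,0,0,0,0,0,0,0,0,0,0,0,0,0])

```text
time: 16.3
position: [550.4, 284.1, 62.8]
tool_rot: [3.138, 0.004, 1.726]
contact_force: [-0.7, 0.3, 0.6]
width: 85.4
```

```bash
python3 mv.py 30 547 288.5 18.5 99.5
```

```text
16.3 [550.44 284.14  62.84] [179.8    0.25  98.9 ] F [-0.72  0.28  0.62] M [ 0.04 -0.06 -0.03] w 85.4
1 [0.0025, -0.0014, 0.0222, 0.0018, 0.0022, -0.0052]
2 [0.0025, -0.0014, 0.0222, 0.0018, 0.0022, -0.0052]
```

Call:
jog_arm(plan=[0.003,-0.0015,0.013,0.002,0.002,-0.005,0,0.0015,-0.001,0.012,0.001,0.001,-0.003,0,0,0,0.006,0,0,0,0,0,0,0.002,0,0,0,0,0,0,0,0,0,0,0,0,0,0,0,0,0,0])

```text
time: 17.05
position: [547.3, 289.3, 28.1]
tool_rot: [3.14, 0.001, 1.736]
contact_force: [-0.1, -0.3, -0.3]
width: 85.3
```

```bash
python3 mv.py 30 547 288.5 18.5 99.5
```

```text
17.05 [547.25 289.3   28.14] [1.7992e+02 3.0000e-02 9.9450e+01] F [-0.1  -0.29 -0.3 ] M [-0.02 -0.01 -0.04] w 85.3
1 [-0.0007, -0.0004, 0.0096, 0.0013, 0.0006, -0.0009]
```

Call:
jog_arm(plan=[-0.0007,-0.0003,0.005,0.001,0,0,0,0,0,0.003,0,0,0,0,0,0,0.001,0,0,0,0,0,0,0,0,0,0,0])

```text
time: 17.55
position: [547.5, 288.5, 19.0]
tool_rot: [3.14, 0.0, 1.735]
contact_force: [0.4, 0.3, 0.3]
width: 85.4
```

```bash
python3 mv.py 30 547 288.5 18.5 99.5
```

```text
17.55 [547.48 288.49  19.  ] [1.7994e+02 2.0000e-02 9.9430e+01] F [0.42 0.34 0.28] M [ 0.01 -0.01 -0.04] w 85.4
1 [0.0001, -0.0005, 0.0005, 0.0011, 0.0004, -0.0013]
```

Call:
jog_arm(plan=[0,0,0,0,0,0,220,0,0,0,0,0,0,220,0,0,0,0,0,0,220,0,0,0,0,0,0,220,0,0,0,0,0,0,220], squeeze=60)

```text
time: 18.18
position: [547.9, 288.9, 19.6]
tool_rot: [3.139, -0.0, 1.735]
contact_force: [-0.4, 0.8, -0.4]
width: 48.0
```

```bash
python3 mv.py 30 547 288.5 18.5 99.5
```

```text
18.18 [547.87 288.92  19.59] [ 1.7987e+02 -1.0000e-02  9.9430e+01] F [-0.4   0.8  -0.39] M [ 0.   -0.03  0.04] w 48.0
1 [-0.0003, -0.0009, 0.0011, 0.0023, -0.0001, -0.0012]
```

Call:
jog_arm(plan=[0,0,-0.008,0,0,0,220,0,0,-0.02,0,0,0,220,0,0,-0.035,0,0,0,220,0,0,-0.035,0,0,0,220,0,0,-0.035,0,0,0,220,0,0,-0.02,0,0,0,220,0,0,-0.005,0,0,0,220,0,0,0,0,0,0,220,0,0,0,0,0,0,220])

```text
time: 19.3
position: [546.8, 289.1, 189.1]
tool_rot: [3.136, -0.001, 1.737]
contact_force: [0.6, 0.0, -0.2]
width: 48.5
```

```bash
python3 mv.py 60 511 -112 190 82;python3 - <<'E'
from workcell import viewer
from h import *
for n in("scene","top"):
    d=viewer.snapshot(n); pickle.dump(d,open(n+"8.pkl","wb"))
crop(load("scene8"),"pics/s8.png",300,540,130,340,3)
E
```

```text
19.3 [546.8  289.13 189.07] [ 1.797e+02 -3.000e-02  9.951e+01] F [ 0.6   0.   -0.25] M [ 0.01  0.04 -0.  ] w 48.5
1 [-0.0557, -0.0145, -0.0002, 0.0007, -0.0002, 0.0437]
2 [-0.0563, -0.0121, -0.0002, 0.0007, -0.0002, 0.0437]
3 [-0.0567, -0.0096, -0.0002, 0.0007, -0.0002, 0.0437]
4 [-0.0571, -0.0071, -0.0002, 0.0007, -0.0002, 0.0437]
5 [-0.0573, -0.0046, -0.0002, 0.0007, -0.0002, 0.0437]
6 [-0.0575, -0.0021, -0.0002, 0.0007, -0.0002, 0.0437]
7 [-0.0575, 0.0004, -0.0001, 0.0007, -0.0002, 0.0437]
```

View pics/s8.png

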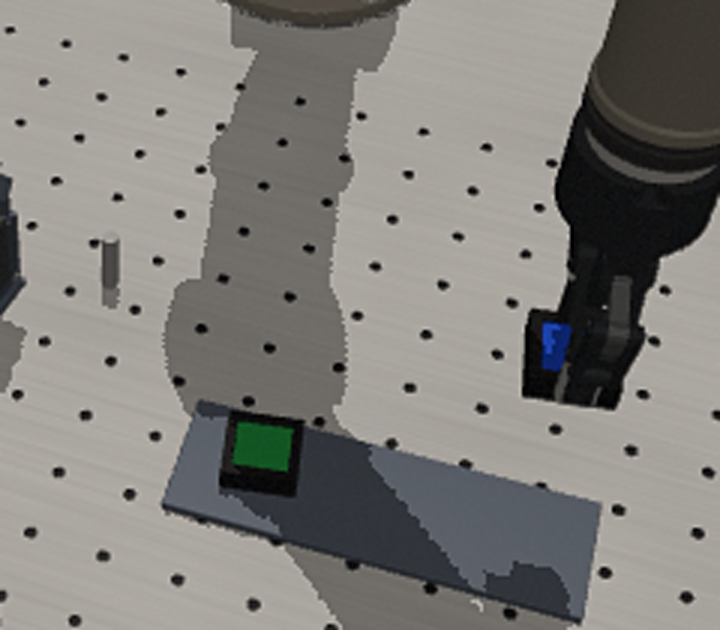

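Call:
jog_arm(plan=[-0.035,-0.012,0,0,0,0.043,220,-0.056,-0.012,0,0,0,0.043,220,-0.057,-0.01,0,0,0,0.043,220,-0.057,-0.007,0,0,0,0.043,220,-0.057,-0.005,0,0,0,0.043,220,-0.057,-0.002,0,0,0,0.043,220,-0.045,0,0,0,0,0.03,220,-0.025,0,0,0,0,0.016,220,-0.009,0,0,0,0,0,220,0,0,0,0,0,0,220,0,0,0,0,0,0,220])

```text
time: 20.78
position: [500.8, -120.5, 179.8]
tool_rot: [-3.133, -0.005, 1.428]
contact_force: [0.2, -0.1, -0.8]
width: 48.4
```

```bash
python3 mv.py 60 511 -112 170 82
```

```text
20.77 [ 500.83 -120.48  179.78] [-179.53   -0.31   81.83] F [ 0.23 -0.06 -0.79] M [0.02 0.05 0.04] w 48.4
1 [0.0098, 0.0089, 0.0098, -0.0083, -0.0054, -0.003]
```

Call:
jog_arm(plan=[0.005,0.0045,0.005,-0.005,-0.003,-0.002,220,0.003,0.003,0.004,-0.003,-0.002,0,220,0.001,0.001,0,0,0,0,220,0,0,0,0,0,0,220,0,0,0,0,0,0,220])

```text
time: 21.4
position: [511.9, -108.2, 170.1]
tool_rot: [3.141, -0.001, 1.437]
contact_force: [-0.3, -0.4, -0.4]
width: 48.0
```

```bash
python3 mv.py 60 511 -112 155 82
```

```text
21.4 [ 511.88 -108.23  170.06] [ 1.7998e+02 -8.0000e-02  8.2330e+01] F [-0.35 -0.43 -0.37] M [0.05 0.04 0.  ] w 48.0
1 [-0.0039, -0.0004, 0.0151, 0.0003, -0.0014, 0.0057]
```

Call:
jog_arm(plan=[-0.003,-0.0003,0.007,0,-0.001,0.004,220,-0.0005,0,0.005,0,0,0.001,220,0,0,0.001,0,0,0,220,0,0,0,0,0,0,220,0,0,0,0,0,0,220])

```text
time: 22.02
position: [510.7, -112.7, 156.0]
tool_rot: [-3.142, -0.0, 1.43]
contact_force: [0.4, -0.3, -1.2]
width: 48.5
```

```bash
python3 mv.py 60 511 -112.2 140 82
```

```text
22.02 [ 510.73 -112.67  156.01] [-180.     -0.     81.95] F [ 0.42 -0.28 -1.22] M [-0.04  0.02 -0.02] w 48.5
1 [0.0005, 0.0002, 0.016, -0.0, -0.0, -0.001]
```

Call:
jog_arm(plan=[0.0005,0,0.006,0,0,-0.001,220,0,0,0.006,0,0,0,220,0,0,0.005,0,0,0,220,0,0,0.002,0,0,0,220,0,0,0,0,0,0,220])

```text
time: 22.65
position: [510.8, -112.1, 135.6]
tool_rot: [-3.141, -0.0, 1.431]
contact_force: [-0.5, -0.3, -0.6]
width: 48.1
```

```bash
python3 mv.py 60 511 -112.2 130 82;python3 - <<'E'
from workcell import viewer
from h import *
d=viewer.snapshot("scene")
crop(d,"pics/s9.png",240,340,140,260,5)
E
```

```text
22.65 [ 510.79 -112.06  135.58] [-179.99   -0.     82.01] F [-0.49 -0.26 -0.61] M [-0.    0.   -0.02] w 48.1
1 [-0.0001, 0.0002, 0.0056, -0.0002, -0.0001, 0.0002]
```

View pics/s9.png

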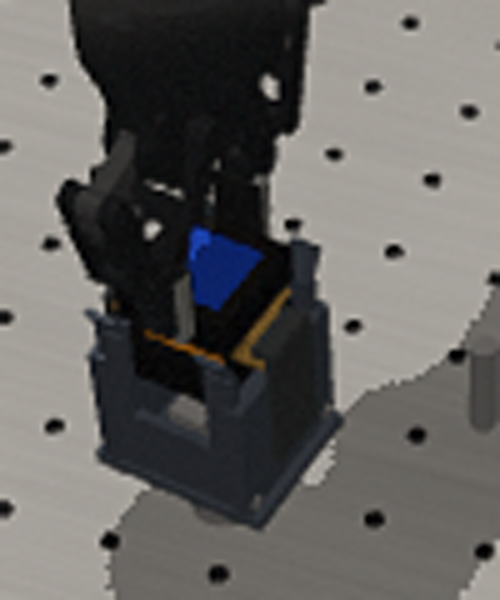

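Call:
jog_arm(plan=[0,0,0.003,0,0,0,220,0,0,0.003,0,0,0,220])

```text
time: 22.95
position: [512.2, -112.5, 131.6]
tool_rot: [3.139, 0.001, 1.431]
contact_force: [-1.4, 0.5, 6.8]
width: 48.5
```

Call:
jog_arm(plan=[0,-0.0003,0.003,0,0,0,220,0,-0.0003,0.003,0,0,0,220])

```text
time: 23.2
position: [512.9, -112.5, 128.5]
tool_rot: [3.136, 0.002, 1.431]
contact_force: [-3.5, 0.5, 12.8]
width: 48.3
```

Call:
jog_arm(plan=[0,-0.0005,0.003,0.001,0,0,220,0,-0.0005,0.003,0.001,0,0,220])

```text
time: 23.45
position: [512.9, -111.9, 124.8]
tool_rot: [3.136, 0.002, 1.43]
contact_force: [-0.6, 1.3, 3.9]
width: 48.2
```

Call:
jog_arm(plan=[0,-0.0005,0.002,0.001,0,0,220,0,-0.0005,0.002,0.001,0,0,220])

```text
time: 23.7
position: [512.9, -111.8, 122.2]
tool_rot: [3.136, 0.002, 1.43]
contact_force: [-1.6, -0.4, 8.1]
width: 48.3
```

```bash
python3 mv.py 60 511 -112.2 130 82;python3 - <<'E'
from workcell import viewer
from h import *
d=viewer.snapshot("scene")
crop(d,"pics/s10.png",240,340,140,260,5)
E
```

```text
23.7 [ 512.93 -111.81  122.22] [1.797e+02 1.400e-01 8.196e+01] F [-1.6  -0.4   8.08] M [ 0.06  0.48 -0.05] w 48.3
1 [-0.0007, -0.0018, -0.0078, 0.0052, 0.0024, -0.0007]
```

View pics/s10.png

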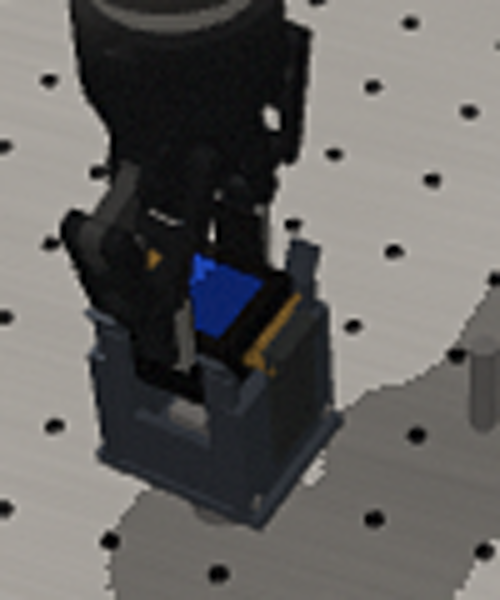

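Call:
jog_arm(plan=[0,-0.0015,0.002,0.004,0.002,0,220,0,-0.0015,0.002,0.003,0.001,0,220])

```text
time: 24.0
position: [512.9, -111.8, 120.2]
tool_rot: [3.137, -0.0, 1.43]
contact_force: [0.5, -1.1, 6.8]
width: 48.2
```

```bash
python3 mv.py 60 511 -112.2 105 82
```

```text
24.0 [ 512.9  -111.82  120.16] [ 1.7975e+02 -1.0000e-02  8.1960e+01] F [ 0.45 -1.06  6.85] M [-0.02  0.15  0.  ] w 48.2
1 [-0.0006, -0.0019, 0.0151, 0.0044, -0.0003, -0.0007]
```

Call:
jog_arm(plan=[0,-0.001,0.0025,0.003,0,0,220,0,-0.001,0.0025,0.003,0,0,220])

```text
time: 24.25
position: [513.0, -111.9, 117.1]
tool_rot: [3.139, 0.0, 1.43]
contact_force: [-0.9, 0.6, 8.2]
width: 48.5
```

Call:
jog_arm(plan=[0,-0.001,0.0025,0.003,0,0,220,0,-0.001,0.0025,0.003,0,0,220])

```text
time: 24.5
position: [513.0, -111.8, 114.3]
tool_rot: [3.141, 0.001, 1.43]
contact_force: [-2.3, -0.2, 9.5]
width: 48.3
```

```bash
python3 mv.py 60 511 -112.2 105 82
```

```text
24.5 [ 512.96 -111.83  114.28] [1.7999e+02 5.0000e-02 8.1960e+01] F [-2.31 -0.19  9.53] M [0.04 0.34 0.01] w 48.3
1 [-0.0006, -0.0019, 0.0093, 0.0003, 0.0009, -0.0008]
```

Call:
jog_arm(plan=[0,-0.0015,0.0025,0,0,0,220,0,-0.0015,0.0025,0,0,0,220])

```text
time: 24.75
position: [512.9, -111.8, 111.6]
tool_rot: [3.135, 0.001, 1.43]
contact_force: [-0.1, 1.0, 8.1]
width: 48.5
```

Call:
jog_arm(plan=[0,-0.0015,0.0025,0,0,0,220])

```text
time: 24.88
position: [512.8, -111.8, 110.3]
tool_rot: [3.132, 0.002, 1.43]
contact_force: [-0.6, -0.2, 7.2]
width: 48.4
```

Call:
jog_arm(plan=[0,-0.0015,0.0025,0,0,0,220])

```text
time: 25.0
position: [512.8, -111.8, 108.9]
tool_rot: [3.129, 0.002, 1.43]
contact_force: [-0.5, -0.2, 7.7]
width: 48.4
```

Call:
jog_arm(plan=[0,-0.0015,0.002,0,0,0,220])

```text
time: 25.12
position: [512.7, -111.8, 108.0]
tool_rot: [3.126, 0.002, 1.43]
contact_force: [0.2, 0.6, 6.7]
width: 48.3
```

Call:
jog_arm(plan=[0,0,0.0015,0.008,0,0,220])

```text
time: 25.25
position: [512.9, -111.9, 107.4]
tool_rot: [3.134, 0.003, 1.43]
contact_force: [-3.4, 0.3, 7.6]
width: 48.5
```

Call:
jog_arm(plan=[0,0,0.0015,0.008,0,0,220])

```text
time: 25.38
position: [513.0, -111.8, 106.7]
tool_rot: [-3.141, 0.003, 1.43]
contact_force: [-3.5, 1.0, 10.9]
width: 48.6
```

Call:
jog_arm(plan=[0,0,0.0015,0.005,0,0,220])

```text
time: 25.5
position: [513.0, -111.8, 106.0]
tool_rot: [-3.135, 0.003, 1.43]
contact_force: [-3.4, 0.7, 10.7]
width: 48.0
```

Call:
jog_arm(plan=[0,-0.001,0.0015,-0.003,0,0,220])

```text
time: 25.62
position: [513.0, -111.8, 105.5]
tool_rot: [-3.14, 0.004, 1.43]
contact_force: [-0.6, 0.1, 7.3]
width: 48.3
```

```bash
python3 mv.py 60 511 -112.2 105 82;python3 - <<'E'
from workcell import viewer
from h import *
d=viewer.snapshot("scene")
crop(d,"pics/s11.png",250,320,160,250,6)
E
```

```text
25.62 [ 513.   -111.77  105.47] [-179.92    0.21   81.95] F [-0.56  0.09  7.35] M [ 0.04 -0.01 -0.01] w 48.3
1 [-0.0007, -0.0019, 0.0005, -0.0014, 0.0037, -0.0009]
```

View pics/s11.png

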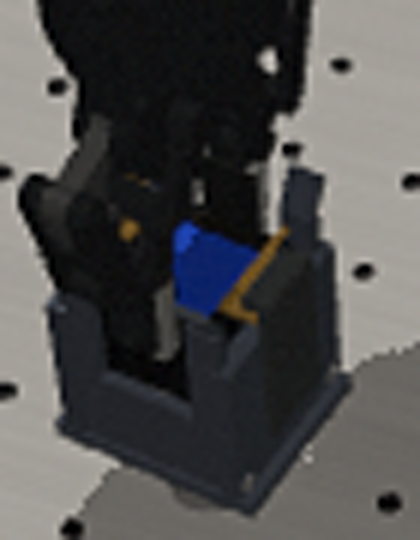

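Call:
jog_arm(plan=[0,-0.001,0.0012,0.002,0.002,0,220])

```text
time: 25.8
position: [513.0, -111.8, 105.2]
tool_rot: [-3.141, 0.002, 1.43]
contact_force: [-1.4, 0.5, 7.8]
width: 48.3
```

Call:
jog_arm(plan=[0,-0.001,0.0012,0.001,0.001,0,220])

```text
time: 25.92
position: [513.0, -111.8, 104.9]
tool_rot: [3.141, 0.001, 1.43]
contact_force: [-1.1, 0.1, 6.9]
width: 48.6
```

Call:
jog_arm(plan=[0,-0.001,0.0012,0.001,0,0,220])

```text
time: 26.05
position: [512.9, -111.8, 104.6]
tool_rot: [3.14, 0.002, 1.43]
contact_force: [-0.9, -0.0, 5.5]
width: 48.1
```

```bash
python3 mv.py 60 511 -112.2 105 82
```

```text
26.05 [ 512.94 -111.83  104.62] [1.7992e+02 9.0000e-02 8.1960e+01] F [-0.94 -0.01  5.54] M [ 0.03  0.16 -0.03] w 48.1
1 [-0.0006, -0.0019, -0.0004, 0.0014, 0.0015, -0.0008]
```

Call:
jog_arm(plan=[0,-0.001,0.0015,0.001,0,0,220])

```text
time: 26.18
position: [512.9, -111.8, 104.0]
tool_rot: [3.139, 0.002, 1.43]
contact_force: [-1.3, 0.1, 6.1]
width: 48.7
```

Call:
jog_arm(plan=[0,-0.001,0.0015,0.001,0,0,220])

```text
time: 26.3
position: [512.9, -111.8, 103.4]
tool_rot: [3.138, 0.002, 1.43]
contact_force: [-2.2, 0.6, 10.2]
width: 48.5
```

Call:
jog_arm(plan=[0,-0.001,0.0015,0.001,0,0,220])

```text
time: 26.42
position: [512.9, -111.8, 103.4]
tool_rot: [3.138, 0.002, 1.43]
contact_force: [-3.1, 0.4, 13.5]
width: 48.4
```

```bash
python3 mv.py 60 511 -112.2 105 82
```

```text
26.43 [ 512.94 -111.8   103.43] [1.7977e+02 1.4000e-01 8.1940e+01] F [-3.06  0.41 13.48] M [0.16 0.87 0.06] w 48.4
1 [-0.0007, -0.0019, -0.0016, 0.004, 0.0024, -0.001]
```

Call:
jog_arm(plan=[0,0,0,0,0,0,220])

```text
time: 26.55
position: [513.0, -111.8, 104.0]
tool_rot: [3.138, 0.003, 1.43]
contact_force: [-1.2, 1.0, 4.0]
width: 48.3
```

```bash
python3 mv.py 60 511 -112.2 105 82;python3 - <<'E'
from workcell import viewer
from h import *
d=viewer.snapshot("scene")
crop(d,"pics/s12.png",250,320,160,250,6)
E
```

```text
26.55 [ 512.97 -111.83  104.02] [1.7978e+02 1.6000e-01 8.1940e+01] F [-1.18  1.03  3.97] M [0.18 0.61 0.03] w 48.3
1 [-0.0006, -0.0019, -0.001, 0.0038, 0.0028, -0.001]
```

View pics/s12.png

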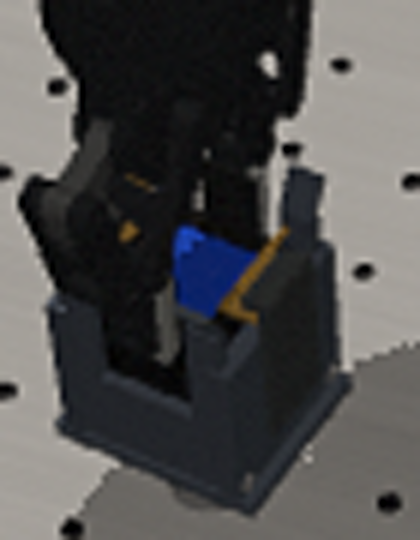

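Call:
jog_arm(plan=[0,-0.001,0.0015,0.001,0,0,220,0,0,0.001,0,0,0,0,0,0,0,0,0,0,0,0,0,0,0,0,0,0,0,0,0,0,0,0,0,0,0,0,0,0,0,0])

```text
time: 27.35
position: [512.5, -111.8, 101.4]
tool_rot: [3.138, 0.003, 1.43]
contact_force: [-0.0, 0.0, 0.1]
width: 85.6
```

```bash
python3 mv.py 60 511 -112.2 105 82;python3 - <<'E'
from workcell import viewer
from h import *
d=viewer.snapshot("scene")
crop(d,"pics/s13.png",250,320,160,250,6)
E
```

```text
27.35 [ 512.54 -111.82  101.35] [1.7978e+02 1.5000e-01 8.1940e+01] F [-0.02  0.03  0.09] M [-0.01  0.05  0.01] w 85.6
1 [-0.0006, -0.0015, -0.0037, 0.0038, 0.0027, -0.001]
```

View pics/s13.png

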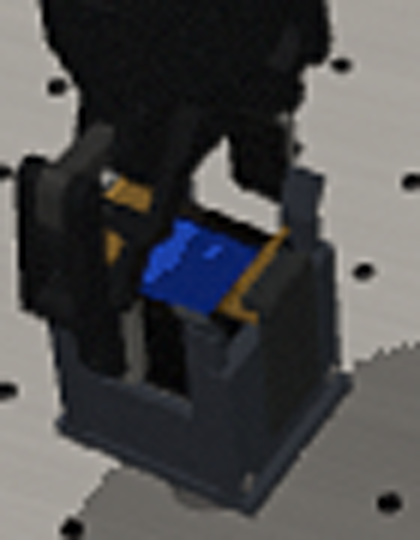

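Blue seems held. Retreat straight up and look.

Call:
jog_arm(plan=[0,-0.001,-0.01,0.002,0.002,0,0,0,0,-0.03,0,0,0,0,0,0,-0.03,0,0,0,0,0,0,-0.03,0,0,0,0,0,0,-0.02,0,0,0,0,0.03,0,-0.005,0,0,0,0,0.05,0,0,0,0,0,0,0.05,0,0,0,0,0,0,0.04,0,0,0,0,0,0,0.015,0,0,0,0,0,0,0,0,0,0,0,0,0])

```text
time: 28.78
position: [539.4, 74.4, 238.2]
tool_rot: [3.131, 0.001, 1.426]
contact_force: [-0.4, -0.5, 0.4]
width: 85.4
```

```bash
python3 mv.py 60 511 -112.2 105 82;python3 - <<'E'
from workcell import viewer
from h import *
S=viewer.snapshot("scene");T=viewer.snapshot("top")
pickle.dump(S,open("sceneF.pkl","wb"));pickle.dump(T,open("topF.pkl","wb"))
crop(S,"pics/s14.png",250,315,175,250,8)
crop(T,"pics/t14.png",335,400,225,290,8)
cv2.imwrite("pics/sF.png",S["image"][:,:,::-1])
def cen(k):
    m=cv2.moments(k);return (m["m10"]/m["m00"],m["m01"]/m["m00"])
for c,rs,rt in(("blue",(255,312,175,240),(345,392,238,287)),("green",(340,510,250,340),(170,300,215,270))):
    try:
        k1,k2=blob(S,c,rs),blob(T,c,rt);X,g=tri(S,cen(k1),T,cen(k2));print(c,X.round(1),round(g,1),cv2.contourArea(k1),cv2.contourArea(k2))
    except Exception as e: print(c,e)
E
```

```text
28.77 [539.37  74.42 238.19] [1.7942e+02 6.0000e-02 8.1700e+01] F [-0.42 -0.48  0.45] M [-0.07  0.01  0.04] w 85.4
1 [-0.0472, -0.0006, 0.0333, 0.0025, 0.0003, -0.0013]
2 [-0.0472, -0.0006, 0.0333, 0.0025, 0.0003, -0.0013]
3 [-0.0472, -0.0006, 0.0333, 0.0025, 0.0003, -0.0013]
4 [-0.0472, -0.0006, 0.0333, 0.0025, 0.0003, -0.0013]
blue [ 513.3 -112.   112.6] 0.1 212.0 286.5
green max() iterable argument is empty
```

View pics/s14.png

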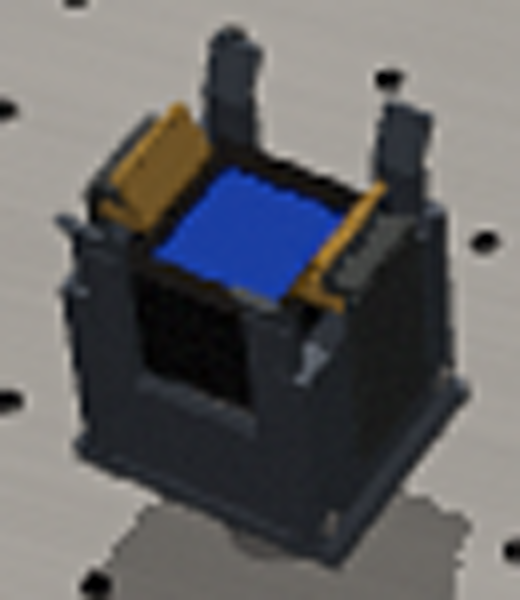

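View pics/t14.png

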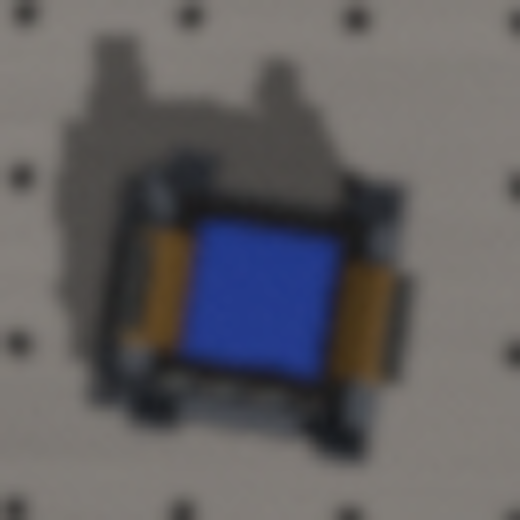

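View pics/sF.png

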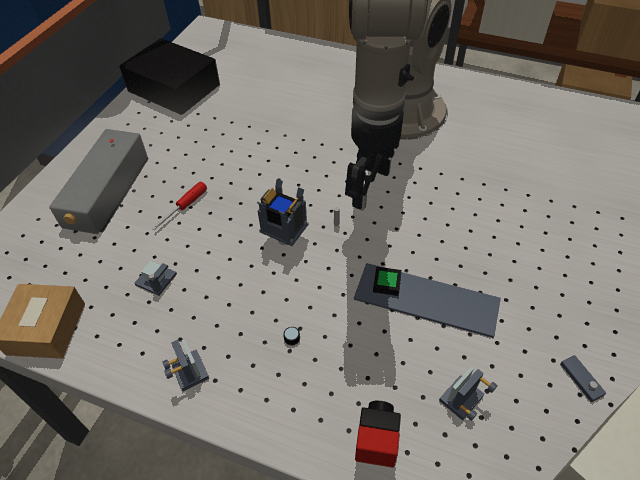

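```bash
python3 -c "
from workcell import job;print(job.hand_in())"
```

```text
the job is handed in; nothing more can be done
None
```

I loaded both cells, amber first and blue on top of it. I pushed each one past the lips, let go and lifted clear. I handed the job in at about 29 s of the 72 s allowed.

**Seating:** In both final views the lips lie over the blue cell. Its window measures z 112.6, which matches the expected underside of the lips, about 112.5 mm. After the amber cell went in, a picture also showed it flat under the lips.

**Forces:** The highest vertical force I read was about 13.5 N when the amber met the stop, against the 30 N limit. I only read force at the end of each move call, so a short peak in between could have been missed.

**Things that did not go cleanly:**
- **Blue entry:** it briefly reached 12.8 N vertically with 3.5 N sideways, probably rubbing on the +x side, and freed itself on the next step.
- **Lip closing on blue:** the force fell about 3.4 N around 105.5–106 mm tool height, slightly more than the 1.5–3 N given. The readings scatter by about 1 N. The stop came about 2.5 mm lower, which fits.
- **Final x position:** blue's window measured x 513.3, about 2 mm toward +x of my estimate of the magazine centre. That is within the 2.25 mm clearance and the camera's 2 mm calibration.

**Rest of the bench:** Green and the other items look unmoved in the final scene picture. I could not measure green's position again because the arm hid it from the top camera.

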